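# Box the jars in and open the pepper-paste jar in its crate

## Robot

A 7-joint arm with a two-finger parallel gripper is mounted at the origin on the work surface. World frame = base frame: x ahead of the robot, y to its left, z up, the work surface at z = 0. Lengths are in m, angles in rad, forces in N, time in s.
With the tool pointing down it reaches from about 0.35 to 0.9 m from the base axis. Payload 7.2 kg.
Tool frame: the origin (TCP) lies midway between the tips of the shut fingers; the grasp point (between the pads) lies 19 mm behind it; z points along the fingers, y is the direction in which the jaws open and shut (so a half turn about z gives the same grasp; the last joint's range is limited). The gripper opens to 85 mm and grips with 20 to 120 N. Pads are 22 mm wide; open, the fingers measure 114 mm over their backs; the gripper's body (76 mm by 85 mm) begins 54 mm behind the grasp point. The pads swing forward as they close: fully open they stand 13 mm farther back than shut.
Start: joints at [1.234, 0.411, -0.013, 1.596, 0.006, 1.134, -0.082], TCP at [0.166, -0.603, 0.231] pointing down, gripper open.
Joint ranges: [-2.95, 2.95], [-0.29, 1.99], [-1.47, 1.44], [0.14, 2.54], [-1.03, 4.17], [0.13, 1.85], [-2.86, 2.86]. Speed limits (rad/s): [2.39, 2.39, 3.01, 3.01, 3.14, 3.14, 3.14].

## Interface

Orientations are given as a rotation vector (axis times angle).
In Python, from rig import manip, viewer, nets gives the robot as it stands.
- The arm moves only by the shell command python3 -m pendant 'ROWS'. ROWS is JSON, one flat list of numbers, 7 for each row, row after row: the turn, a rotation vector about the tool's x, y, z in degrees, then the shift along the tool's x, y, z in mm, then the opening, from -1 (shut) to 1 (fully open). In form: [ax, ay, az, tx, ty, tz, hand, ax, ay, az, tx, ty, tz, hand, ...]. A call has 1 to 5 rows; each row is the pose to reach, as a shift and turn from the pose commanded when the call began, along the tool's axes at that moment; what a row does not reach only later rows make up. A row lasts 1/12 s, in which the tool goes at most 41.7 mm and 7.16 degrees, less where a joint would pass 70% of its speed; a pose out of reach is approached as far as the arm can. A call with a gripper value outside its range is refused whole. The fingers move at their own pace and stop on an object; the grip force is fixed at half the most. Time passes only in rows, so rows that repeat a pose let the fingers close. It gives the time, the measured TCP pose, the force and the opening at its end, in the units of the state.
- manip.read_state(): the state, without advancing time (a new reading comes with each control period).
- viewer.grab_frame(name): name is "scene" or "top" or "wrist"; returns a dict with "pixels" (420x560x3 uint8, red, green, blue), "z_map" (420x560 float32, m along the optical axis (not along the pixel's ray), 0 where there is no reading), "K" (3x3 intrinsics, pixels), "position" and "rotation" of the camera in the world; the wrist camera has in their place "tool_from_camera" (4x4, takes a point from camera to tool coordinates, whose origin is the TCP and whose axes are the flange's). Camera axes: x right, y down, z forward; pixel columns grow to the right and rows downward; lengths in m; the calibration is good to about 2 mm. A picture is of the moment at which its call begins: read the wrist's pose just before it.
- manip.close_job(): hands the job in, once; it reports no verdict.
Trained networks look in the newest picture that a camera, given by its name, has taken for a name from the list of things; names that differ only in an ending like _2 or _b are one class to them, and where a whole thing is asked for, a point or a joint stands for the part that bears it (a point fixed in the world has none). Each returns a list of dicts, best first, with "confidence" (0 to 1); they miss things now and then, are a little off and sometimes report something else, mostly with a low value. They report only what shows in the picture. A call takes as long as a camera call.
- nets.recognise(query, camera): "location" ([x, y, z] in m, in world coordinates, good to about 4 mm: the middle of the surface that is visible of it).
- nets.cut_out(query, camera): "pixels" (420x560 bool, what is visible of it).
The state is a dict: "clock": time; "q": joint angles; "dq": joint speeds; "tau": joint torques, N m; "tcp_pos": TCP position; "orientation": TCP orientation; "ft_force": force on the tool from outside, world axes, zero at the start; "wrist_torque": the same for the moment, N m; "grip_width": finger opening in m.
Only numpy, scipy, OpenCV 4.12 (cv2) and the standard library are available. Lean on these libraries where they do the work, as an engineer would, in place of code of your own. Each camera call takes 0.05 s, during which the arm holds its last target. There are 200 camera calls.

## Task

Swing the blue jar crate's drop-down front flap up shut until its orange tabs have dropped behind the rim lips on both sides, so that the jars are boxed in. Then unscrew the tight red cap of the tall jar (anticlockwise) with the jar left standing in its compartment, which keeps it from turning; stop turning once the thread lets go and lift the cap straight up. Finish while still holding the cap level, a couple of centimetres above the open mouth so that it drips back into the jar, with the flap still latched and the other jars and kitchen things left alone.

Things in the scene. Friction and masses are not known exactly. Their poses are not given: they have to be found in the camera images.
- crate: blue compartment crate, 172 x 257 x 100 mm high, fixed, on a black mat; origin at the centre of its underside. Its x points from the drop front to the back (the front faces -x), y along the front, z up. 3 cells along y by 2 along x, 79 mm square, pitch 83 mm, floor 6 mm up, dividers 85 mm high; front-row cell centres at crate x -41.5, y -83, 0, 83 mm
- flap (a joint): the crate's drop front, a blue panel 240 mm wide, 75 mm high, 6 mm thick, hinged along its lower edge: angle in rad, 0 is shut (upright), growing as the top leans out and down to crate -x (at most 1.35). It stays where left. Push it shut on the outer face near the top edge; the tabs ride over the lips in the last 0.45 rad, with up to about 6 N
- tabs (a joint): height in m of the two orange tabs above rest. They stick out 13 mm past both ends of the flap, 70 mm above its hinge, slide together up to 12 mm and are sprung down. As the flap shuts they ride up ramps on the crate's two front posts (about 7 mm) and drop to 0 behind these rim lips (top 95 mm above the table) when it is fully upright: latched
- flap_hinge (a point): middle of the flap's hinge line, 22 mm above the table at crate x = -84 mm
- flap_edge (a point): middle of the flap's top edge on its outer face, 75 mm from the hinge line; axes turn with the flap: z from hinge to top edge, x square to the panel (to the crate's inside when shut)
- jar: tall square jar with red contents, 76 x 76 mm, 98 mm high to its shoulder, about 0.7 kg, loose (1.5 mm play each side) in one of the three front cells; origin at the centre of its underside, z up. Neck 52 mm across from 98 to 134 mm height. With the flap latched it can turn only 2 to 3 degrees in its cell
- jar_mouth (a point): centre of the tall jar's mouth, on the rim, 134 mm above the jar's underside
- cap: red ribbed screw cap, 63 mm across, 20 mm high, on the tall jar; origin at the centre of its lower edge (14 mm below the jar's rim, 21 mm above the shoulder), z up. Tight, up to 1 N m. Unscrews anticlockwise from above, rises 2.5 mm as it turns, lets go after about 50 degrees and lifts straight off from there to 95 degrees, where it meets the next thread. A springy liner lifts it slightly
- cap_tick (a point): outer end of the white tick on the cap's top, 31 mm from the cap's axis along its x axis, 20 mm above its lower edge; it lies along the jar's +x axis while the cap is screwed home
- short_white: short square jar with a white lid, 75 mm square, 96 mm high, in a cell of the crate's front row; to be left alone; origin at the centre of its underside
- short_green: short square jar with a green lid, same size, in a cell of the front row; to be left alone; origin at the centre of its underside
- short_black: short square jar with a black lid, same size, in the middle cell of the back row; to be left alone; origin at the centre of its underside
- colander: big light-blue plastic colander, 275 mm across, 105 mm high, right of the crate; to be left alone; origin at the centre of its underside
- steel_bowl: steel mixing bowl, 242 mm across, 85 mm high, left of the crate; to be left alone; origin at the centre of its underside
- mug: white mug, 80 mm across, 92 mm high; to be left alone; origin at the centre of its underside
- spoon: wooden spoon lying on the table; to be left alone; origin at its middle on the underside

How it is judged:
On the way, in this order (a step that is already met when the one before it is completed fails the run):
1. the flap is shut and its tabs have dropped behind the lips, the cap still on the jar (value of joint flap below 0.06 rad and value of joint tabs below 0.003 m and z of cap in the frame of jar below 0.124 m and x of cap_tick in the frame of jar above 0.0275 m), for 0.2 s.
2. the cap is unscrewed until the thread lets go (about 50 degrees) while it is still on the jar, the jar standing in its cell and the flap latched (x of cap_tick in the frame of jar below 0.022 m and y of cap_tick in the frame of jar above 0.015 m and z of cap in the frame of jar below 0.134 m and value of joint flap below 0.06 rad), for 0.05 s.
At the end, for the whole second after the job is handed in: The fingers hold the cap free of the jar, at rest and level (0.2 rad), its lower edge 4 to 60 mm above the jar's rim, centred within 25 mm of the mouth; the jar stands upright on its cell floor; the flap is shut (under 0.06 rad), tabs down (under 3 mm) (contact force between the fingers and cap above 1 N and contact force between cap and jar below 0.05 N and z of cap in the frame of jar_mouth between 0.004 and 0.06 m and horizontal distance between cap and jar_mouth below 0.025 m and angle between cap's own z axis and vertical below 0.2 rad and linear speed of each of cap, jar below 0.02 m/s and value of joint flap below 0.06 rad and value of joint tabs below 0.003 m and angle between jar's own z axis and vertical below 0.06 rad and z of jar in the frame of crate below 0.01 m); the arm keeps its last pose, push and grip.
It fails at once if the tall jar is pulled up out of its cell (more than 20 mm) or tipped (z of jar in the frame of crate above 0.026 m or angle between jar's own z axis and vertical above 0.25 rad).
It fails at once if the cap is turned on, past 120 degrees, instead of stopping when the thread lets go (x of cap_tick in the frame of jar below -0.0155 m).
It fails at once if another jar is disturbed (moved more than 25 mm) (distance of any of short_white, short_green, short_black from where it was at the start of the episode above 0.025 m).
It fails at once if the colander, bowl, mug or spoon is disturbed (moved more than 30 mm) (distance of any of colander, steel_bowl, mug, spoon from where it was at the start of the episode above 0.03 m).
It also fails if it takes over 54 s, if anything falls off the work surface, if the arm or the gripper's body presses on something with over 40 N, if the wrist force passes 120 N, or if a joint passes its speed limit or range.

## Working session

There is one attempt and no reset: what is moved stays moved. The work goes in short steps, Python scripts to look and compute and a shell command to move; the robot and the scene stay as the last step left them, time stands still between calls to the robot, and variables do not carry over. Pictures are saved under pics/ and viewed, about 8 in all and at most 12, crops included, and the job is handed in when it is done.

```bash
ls; mkdir -p pics; cat > h.py <<'E'
import numpy as np, cv2
from rig import manip, viewer, nets
from scipy.spatial.transform import Rotation as R
def save(f,n): cv2.imwrite('pics/'+n,f['pixels'][:,:,::-1])
def cloud(f,T=None):
    z=f['z_map']; K=f['K']; v,u=np.indices(z.shape)
    p=np.stack([(u-K[0,2])/K[0,0]*z,(v-K[1,2])/K[1,1]*z,z],-1)
    if T is None:
        r=np.array(f['rotation']); 
        if r.shape!=(3,3): r=R.from_rotvec(r).as_matrix()
        return p@r.T+np.array(f['position'])
    return p@T[:3,:3].T+T[:3,3]
def toolT(s):
    T=np.eye(4);T[:3,:3]=R.from_rotvec(s['orientation']).as_matrix();T[:3,3]=s['tcp_pos'];return T
def rel(goalpos,goalR):
    s=manip.read_state();T=toolT(s)
    return np.degrees(R.from_matrix(T[:3,:3].T@goalR).as_rotvec()).round(2), (T[:3,:3].T@(np.array(goalpos)-T[:3,3])*1000).round(1)
E
python3 - <<'E'
from h import *
s=manip.read_state(); print(s['clock'],s['tcp_pos'],s['orientation'],s['grip_width']); print(toolT(s)[:3,:3].round(3))
ims=[]
for c in ['scene','top']:
    f=viewer.grab_frame(c); np.savez('%s.npz'%c,**f); save(f,c+'1.png')
    for q in ['crate','flap','flap_edge','jar','cap','cap_tick','jar_mouth','tabs','short_white','short_green','short_black','mug','spoon']:
        print(c,q,[(np.round(d['location'],3).tolist(),round(d['confidence'],2)) for d in nets.recognise(q,c)[:2]])
print(manip.read_state()['clock'])
E
```

```text
pics
0.0 [ 0.16583264 -0.60208834  0.2304596 ] [-3.11168655e+00 -4.20854296e-01  4.79210613e-04] 0.08571389859905143
[[ 0.964  0.266 -0.001]
 [ 0.266 -0.964  0.002]
 [-0.    -0.002 -1.   ]]
scene crate [([0.64, 0.106, 0.042], 0.85)]
scene flap [([0.497, 0.053, 0.063], 0.69), ([0.661, 0.068, 0.105], 0.64)]
scene flap_edge [([0.497, 0.056, 0.06], 0.96)]
scene jar [([0.602, 0.164, 0.108], 0.63)]
scene cap [([0.584, 0.149, 0.146], 0.91)]
scene cap_tick [([0.584, 0.151, 0.143], 0.86)]
scene jar_mouth [([0.599, 0.168, 0.105], 0.7)]
scene tabs [([0.505, -0.601, 0.057], 0.61), ([0.486, 0.072, 0.074], 0.52)]
scene short_white []
scene short_green [([0.58, -0.011, 0.102], 0.87), ([0.599, 0.168, 0.103], 0.71)]
scene short_black [([0.66, 0.067, 0.104], 0.68)]
scene mug [([0.342, 0.344, 0.055], 0.59)]
scene spoon [([0.341, -0.241, 0.014], 0.67), ([0.583, 0.148, 0.146], 0.29)]
top crate [([0.618, 0.05, 0.036], 0.72)]
top flap [([0.503, 0.066, 0.051], 0.85)]
top flap_edge [([0.503, 0.067, 0.056], 0.67), ([0.562, -0.016, 0.101], 0.54)]
top jar [([0.55, 0.13, 0.106], 0.6), ([0.621, 0.486, 0.031], 0.24)]
top cap [([0.578, 0.148, 0.149], 0.65)]
top cap_tick [([0.58, 0.142, 0.144], 0.75), ([0.654, 0.056, 0.102], 0.22)]
top jar_mouth [([0.546, 0.129, 0.105], 0.8)]
top tabs [([0.578, 0.146, 0.148], 0.23)]
top short_white [([0.567, 0.06, 0.097], 0.81)]
top short_green [([0.58, 0.142, 0.144], 0.74), ([0.563, -0.018, 0.1], 0.7)]
top short_black [([0.653, 0.056, 0.101], 0.85)]
top mug [([0.329, 0.351, 0.038], 0.66), ([0.549, 0.129, 0.105], 0.61)]
top spoon [([0.325, -0.246, 0.009], 0.69)]
1.4
```

View pictures.

```bash
python3 - <<'E'
from h import *
a=cv2.imread('pics/scene1.png');b=cv2.imread('pics/top1.png')
cv2.imwrite('pics/both.png',cv2.resize(np.vstack([a,b]),(800,1200))[:,:][0:1200])
f=dict(np.load('top.npz'));P=cloud(f);z=P[...,2]
# cap top
m=(abs(P[...,0]-.579)<.05)&(abs(P[...,1]-.147)<.05)&(z>.132)
q=P[m];print(len(q),np.percentile(q[:,2],[5,50,95]))
q=q[q[:,2]>np.median(q[:,2])-.004]
(c,r)=cv2.minEnclosingCircle(q[:,:2].astype(np.float32));print('cap',c,r,q.mean(0))
for n,x,y in [('w',.567,.06),('g',.563,-.018),('b',.653,.056)]:
    m=(abs(P[...,0]-x)<.045)&(abs(P[...,1]-y)<.045)&(abs(z-.102)<.006)
    # colour-agnostic rectangle
    lab=cv2.connectedComponents(m.astype(np.uint8))
    v=P[m];print(n,cv2.minAreaRect(v[:,:2].astype(np.float32)),np.median(v[:,2]))
E
```

```text
324 [0.14103913 0.14697362 0.15183967]
cap (0.5814961791038513, 0.14606468379497528) 0.03189142793416977 [0.581346   0.14561482 0.14756827]
w ((0.5785230398178101, 0.06394220143556595), (0.06614693254232407, 0.06486765295267105), 43.3563232421875) 0.10314114863803592
g ((0.5655280947685242, -0.02547251060605049), (0.07478240877389908, 0.08237617462873459), 88.8697738647461) 0.10286223933781358
b ((0.6552819013595581, 0.05820304900407791), (0.07889391481876373, 0.06641639024019241), 31.9759464263916) 0.10308262954595127
```

View pics/scene1.png

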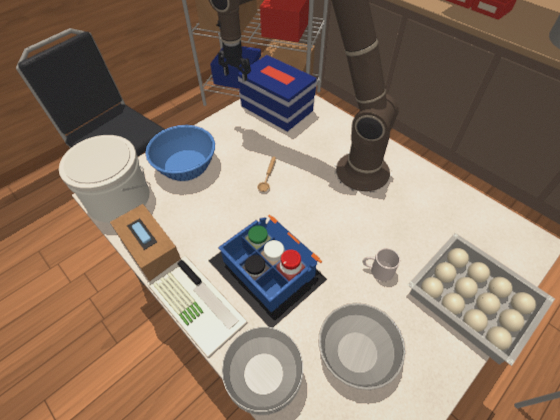

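View pics/top1.png

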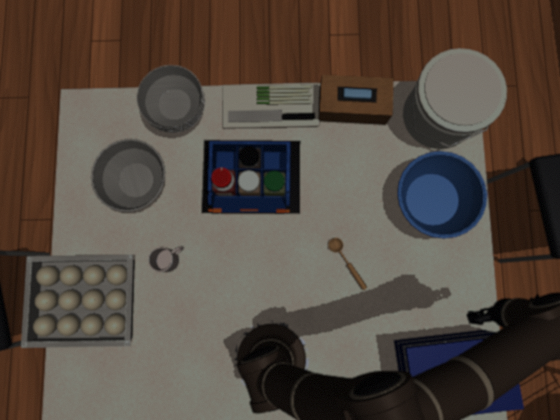

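The crate's front faces the robot with the flap leaning out at top px (250,210). The capped jar is at top px (222,180), white in the middle cell and green on the right; black sits behind, and the spoon and mug are clear of the approach. Setting out.

```bash
python3 -m pendant '[0,0,-7,32,-24,-2,-1, 0,0,-14,64,-48,-4,-1, 0,0,-21,96,-72,-6,-1, 0,0,-28,128,-96,-8,-1, 0,0,-35,160,-120,-10,-1]'; python3 - <<'E'
from h import *
s=manip.read_state();print(s['q'].round(2) if hasattr(s['q'],'round') else s['q'])
yaw=np.radians(84.5);x=np.array([np.cos(yaw),np.sin(yaw),0]);z=np.array([0,0,-1.]);Rg=np.stack([x,np.cross(z,x),z],1)
print(rel([.42,-.2,.25],Rg))
E
```

```text
clock: 1.82
tcp_pos: [0.2892, -0.4428, 0.2416]
orientation: [2.838, 1.346, -0.0]
ft_force: [0.6, 0.3, -0.2]
grip_width: 0.0257
[ 1.08  0.25 -0.21  1.8   0.06  1.09  0.16]
(array([ 2.000e-02,  3.000e-02, -3.377e+01]), array([270.8, -52.4,  -8.5]))
```

```bash
python3 -m pendant '[0,0,-6,40,-8,-2,-1, 0,0,-12,80,-16,-4,-1, 0,0,-18,120,-24,-5,-1, 0,0,-24,160,-32,-7,-1, 0,0,-30,200,-39,-8,-1]'; python3 - <<'E'
from h import *
s=manip.read_state();print(s['q'].round(2))
yaw=np.radians(84.5);x=np.array([np.cos(yaw),np.sin(yaw),0]);z=np.array([0,0,-1.]);Rg=np.stack([x,np.cross(z,x),z],1)
print(rel([.42,.0,.26],Rg))
E
```

```text
clock: 2.23
tcp_pos: [0.3863, -0.2636, 0.2498]
orientation: [2.394, 2.033, -0.0]
ft_force: [0.9, -0.4, 0.3]
grip_width: -0.0001
[ 0.88  0.15 -0.42  1.92  0.07  1.09  0.26]
(array([ 0.04,  0.05, -3.82]), array([265.6,  -9.4, -10.4]))
```

```bash
python3 -m pendant '[0,0,-2,40,-2,-2,-1, 0,0,-4,80,-4,-4,-1, 0,0,-4,120,-6,-6,-1, 0,0,-4,160,-8,-8,-1, 0,0,-4,200,-10,-10,-1]'; python3 -m pendant '[0,0,0,35,0,0,-1, 0,0,0,70,0,0,-1,0,0,0,70,0,0,-1,0,0,0,70,0,0,-1]'; python3 - <<'E'
from h import *
s=manip.read_state();print(s['q'].round(2),s['tcp_pos'])
f=viewer.grab_frame('wrist');np.savez('w1.npz',T=toolT(s),**f);save(f,'w1.png')
for q in ['flap_edge','cap','cap_tick','flap']:
    print(q,[(np.round(d['location'],3).tolist(),round(d['confidence'],2)) for d in nets.recognise(q,'wrist')[:2]])
E
```

```text
clock: 2.65
tcp_pos: [0.4091, -0.0647, 0.2597]
orientation: [2.327, 2.109, 0.0]
ft_force: [1.2, 0.1, -0.3]
grip_width: 0.0002
clock: 2.98
tcp_pos: [0.4162, 0.0048, 0.2596]
orientation: [2.322, 2.115, 0.001]
ft_force: [-0.8, -0.5, -0.5]
grip_width: -0.0001
[ 0.54  0.07 -0.69  1.99  0.05  1.1  -0.26] [0.41619771 0.00482597 0.25958361]
flap_edge [([0.498, 0.072, 0.054], 0.76)]
cap [([0.573, 0.126, 0.147], 0.94), ([0.502, 0.071, 0.057], 0.38)]
cap_tick [([0.57, 0.127, 0.146], 0.6)]
flap [([0.498, 0.072, 0.057], 0.72)]
```

View pics/w1.png

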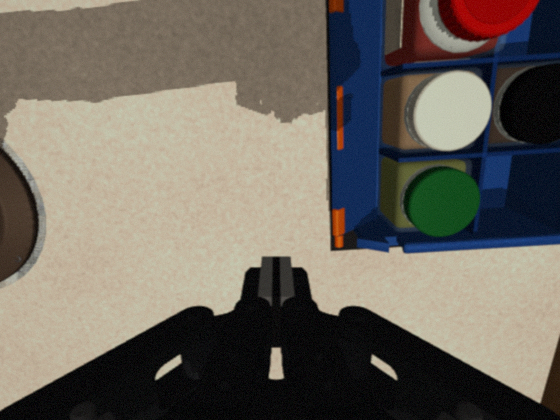

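```bash
python3 - <<'E'
from h import *
f=dict(np.load('w1.npz'));P=cloud(f,f['T']@f['tool_from_camera'])
for r in [100,180,225]: 
    print(r,[P[r,c].round(3).tolist() for c in range(330,392,6)])
px=f['pixels'].astype(int);m=(px[...,1]>1.3*px[...,0])&(px[...,1]>1.3*px[...,2])&(px[...,1]>50)
m[:,:]=cv2.morphologyEx(m.astype(np.uint8),cv2.MORPH_OPEN,np.ones((5,5)))
for n,m in [('g',m),('w',(px.min(2)>150)&(abs(P[...,2]-.104)<.01)),('b',(px.max(2)<60)&(abs(P[...,2]-.104)<.01))]:
    q=P[m.astype(bool)];q=q[abs(q[:,2]-.104)<.008];print(n,len(q),cv2.minEnclosingCircle(q[:,:2].astype(np.float32)),np.median(q,0).round(4))
E
```

```text
100 [[0.476, 0.082, 0.067], [0.481, 0.082, 0.074], [0.487, 0.081, 0.07], [0.495, 0.081, 0.061], [0.502, 0.08, 0.054], [0.509, 0.08, 0.049], [0.517, 0.079, 0.041], [0.525, 0.078, 0.034], [0.535, 0.078, 0.021], [0.424, 0.081, 0.402], [0.539, 0.077, 0.05]]
180 [[0.482, -0.01, 0.003], [0.478, 0.005, 0.073], [0.484, 0.004, 0.07], [0.492, 0.002, 0.062], [0.5, -0.0, 0.056], [0.508, -0.003, 0.048], [0.517, -0.006, 0.039], [0.525, -0.008, 0.031], [0.536, -0.012, 0.017], [0.536, -0.007, 0.04], [0.536, -0.003, 0.06]]
225 [[0.479, -0.069, 0.003], [0.476, -0.042, 0.076], [0.483, -0.045, 0.07], [0.491, -0.049, 0.061], [0.498, -0.051, 0.056], [0.507, -0.055, 0.049], [0.515, -0.058, 0.041], [0.522, -0.058, 0.042], [0.528, -0.058, 0.044], [0.535, -0.058, 0.045], [0.537, -0.053, 0.06]]
g 3691 ((0.5733963251113892, -0.01977376639842987), 0.033557482063770294) [ 0.573  -0.0188  0.1018]
w 4649 ((0.56847083568573, 0.08700918406248093), 0.05770924314856529) [0.5752 0.0644 0.1018]
b 4335 ((0.6125372648239136, 0.043359629809856415), 0.13019266724586487) [0.6441 0.0585 0.1014]
```

The wrist view shows the flap's inner face at cols 330–380, leaning out about 0.78 rad with its top edge at x≈0.476, z≈0.075. Green lid is at (443,200) and white at (452,110). Next: descend in front of it and push.

```bash
python3 -m pendant '[0,0,0,5,4,40,-1, 0,0,0,10,8,80,-1, 0,0,0,15,12,120,-1, 0,0,0,20,16,160,-1, 0,0,0,22,17,200,-1]'; python3 -m pendant '[0,0,0,0,6,5,-1, 0,0,0,0,14,5,-1, 0,0,0,0,22,5,-1, 0,0,0,0,30,0,-1, 0,0,0,0,38,-4,-1]';python3 -m pendant '[0,0,0,0,6,-6,-1, 0,0,0,0,12,-12,-1, 0,0,0,0,18,-18,-1, 0,0,0,0,22,-24,-1, 0,0,0,0,26,-28,-1]'
```

```text
clock: 3.65
tcp_pos: [0.4359, 0.023, 0.0576]
orientation: [2.329, 2.108, 0.002]
ft_force: [0.6, -1.3, -1.1]
grip_width: -0.0001
clock: 4.07
tcp_pos: [0.4734, 0.0194, 0.0657]
orientation: [2.328, 2.109, -0.001]
ft_force: [-7.2, 2.4, 4.5]
grip_width: 0.0002
clock: 4.48
tcp_pos: [0.5003, 0.0169, 0.093]
orientation: [2.327, 2.108, 0.003]
ft_force: [-0.3, -0.0, 0.0]
grip_width: 0.0003
```

```bash
python3 - <<'E'
from h import *
s=manip.read_state()
f=viewer.grab_frame('wrist');np.savez('w2.npz',T=toolT(s),**f);save(f,'w2.png')
g=viewer.grab_frame('scene');save(g,'s2.png')
cv2.imwrite('pics/c2.png',np.hstack([cv2.resize(f['pixels'],(400,300)),cv2.resize(g['pixels'][190:310,200:360],(400,300))])[:,:,::-1])
P=cloud(f,toolT(s)@f['tool_from_camera'])
b=f['pixels'].astype(int);m=(b[...,2]>1.5*b[...,0])&(P[...,2]>.05)&(P[...,2]<.12)&(P[...,0]<.56)
for lo in np.arange(-.06,.19,.03):
    q=P[m&(abs(P[...,1]-lo)<.006)]
    if len(q)>5: 
        i=np.argsort(q[:,0])[:max(5,len(q)//20)];print(lo.round(2),q[i].mean(0).round(3))
E
```

```text
-0.03 [ 0.523 -0.026  0.057]
0.0 [0.518 0.001 0.076]
0.03 [0.504 0.03  0.095]
0.06 [0.506 0.059 0.091]
0.09 [0.507 0.09  0.091]
0.12 [0.508 0.12  0.09 ]
```

View pics/c2.png

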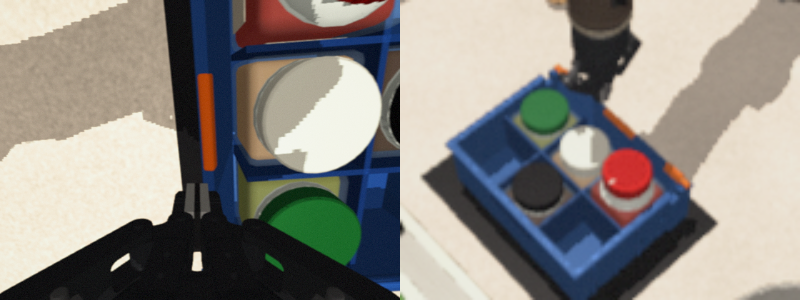

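The flap now leans about 0.35 rad, with its edge at x≈0.506 (left half, cols 195–235), and the finger sits too high on that edge. Backing off, lowering 18 mm and pushing on.

```bash
python3 -m pendant '[0,0,0,0,-22,0,-1, 0,0,0,0,-25,10,-1, 0,0,0,0,-22,18,-1,0,0,0,0,-14,18,-1, 0,0,0,0,-6,18,-1]'; python3 -m pendant '[0,0,0,0,5,0,-1, 0,0,0,0,10,0,-1, 0,0,0,0,14,0,-1, 0,0,0,0,18,0,-1]';python3 -m pendant '[0,0,0,0,3,0,-1, 0,0,0,0,6,0,-1, 0,0,0,0,8,0,-1]'
```

```text
clock: 5.0
tcp_pos: [0.4937, 0.0176, 0.0727]
orientation: [-2.327, -2.11, 0.001]
ft_force: [-4.1, 0.2, 2.4]
grip_width: -0.0001
clock: 5.33
tcp_pos: [0.5114, 0.0162, 0.0733]
orientation: [-2.327, -2.111, -0.001]
ft_force: [-1.5, 0.6, 0.5]
grip_width: 0.0
clock: 5.58
tcp_pos: [0.5155, 0.0155, 0.0729]
orientation: [-2.324, -2.108, 0.009]
ft_force: [-20.0, 2.6, 18.1]
grip_width: 0.0002
```

```bash
python3 -m pendant '[0,0,0,0,-10,0,-1, 0,0,0,0,-30,-10,-1, 0,0,0,0,-50,-50,0,0,0,0,0,-50,-90,1, 0,0,0,0,-50,-130,1]'; python3 -m pendant '[0,0,0,30,10,-20,1, 0,0,0,50,30,-30,1,0,0,0,50,30,-30,1,0,0,0,50,30,-30,1]';  python3 - <<'E'
from h import *
s=manip.read_state()
f=viewer.grab_frame('wrist');np.savez('w3.npz',T=toolT(s),**f);save(f,'w3.png')
g=viewer.grab_frame('scene');save(g,'s3.png')
print(s['q'].round(2),s['tcp_pos'],[(np.round(d['location'],4).tolist(),d['confidence']) for q in ['cap','cap_tick'] for d in nets.recognise(q,'wrist')[:1]])
P=cloud(f,toolT(s)@f['tool_from_camera'])
np.save('P3.npy',P)
b=f['pixels'].astype(int);red=(b[...,0]>2*b[...,1])&(b[...,0]>2*b[...,2])&(b[...,0]>90)
q=P[red&(P[...,2]>.142)&(P[...,2]<.155)];print('cap',len(q),cv2.minEnclosingCircle(q[:,:2].astype(np.float32)),np.median(q,0))
m=(b[...,2]>1.5*b[...,0])&(P[...,2]>.05)&(P[...,2]<.12)&(P[...,0]<.56)
for lo in np.arange(-.06,.19,.03):
    q=P[m&(abs(P[...,1]-lo)<.006)]
    if len(q)>5: 
        i=np.argsort(q[:,0])[:max(5,len(q)//20)];print(lo.round(2),q[i].mean(0).round(3))
E
```

```text
clock: 6.0
tcp_pos: [0.4678, 0.0202, 0.2046]
orientation: [-2.326, -2.111, 0.001]
ft_force: [1.4, -1.1, 0.6]
grip_width: 0.0359
clock: 6.33
tcp_pos: [0.505, 0.0678, 0.2341]
orientation: [2.325, 2.111, 0.004]
ft_force: [-0.1, -1.0, -0.0]
grip_width: 0.0836
[ 0.37  0.29 -0.72  1.83  0.21  1.09 -0.53] [0.50504974 0.06779034 0.23407559] [([0.5778, 0.1427, 0.1463], 0.71), ([0.5766, 0.1482, 0.1457], 0.8)]
cap 7396 ((0.5787209272384644, 0.14555443823337555), 0.032125700265169144) [0.577817   0.14719548 0.14590416]
-0.06 [ 0.501 -0.061  0.078]
-0.03 [ 0.526 -0.033  0.095]
0.0 [0.527 0.    0.094]
0.03 [0.527 0.029 0.095]
0.06 [0.528 0.06  0.083]
0.09 [0.529 0.087 0.094]
0.12 [0.53  0.119 0.067]
0.15 [0.531 0.152 0.093]
0.18 [0.531 0.175 0.072]
```

View pics/w3.png

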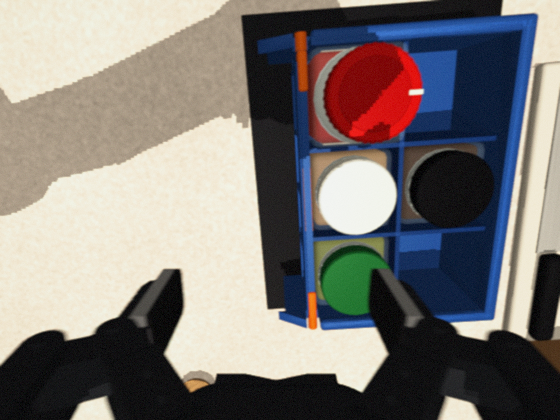

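The flap is upright (outer edge x≈0.528 all along) with the orange tabs at (301,60) and (312,310). The cap is at (375,92), its tick pointing to +x. I'll check the tab heights.

```bash
python3 - <<'E'
from h import *
f=dict(np.load('w3.npz'));P=np.load('P3.npy');b=f['pixels'].astype(int)
o=(b[...,0]>150)&(b[...,1]>60)&(b[...,1]<140)&(b[...,2]<60)
for sl in [slice(0,150),slice(250,340)]:
    m=np.zeros_like(o);m[sl,280:330]=o[sl,280:330];q=P[m];q=q[(q[:,2]>.06)&(q[:,2]<.13)];print(len(q),np.percentile(q,[5,50,95],axis=0).round(4).tolist())
px=f['pixels'][...,::-1]
a=cv2.resize(px[15:115,240:340],(400,400),interpolation=cv2.INTER_CUBIC);c=cv2.resize(px[250:350,260:360],(400,400),interpolation=cv2.INTER_CUBIC)
cv2.imwrite('pics/tabs.png',np.hstack([a,c]))
for u,v in [(265,45),(285,40),(296,45),(292,318),(283,318),(303,318)]: print(u,v,P[v,u].round(4))
E
```

```text
492 [[0.534, 0.1552, 0.0954], [0.537, 0.1749, 0.0986], [0.5521, 0.1938, 0.1062]]
251 [[0.5271, -0.066, 0.0952], [0.5303, -0.0453, 0.0983], [0.5336, -0.0278, 0.0997]]
265 45 [0.5094 0.1922 0.081 ]
285 40 [0.5253 0.1925 0.0916]
296 45 [0.5333 0.1878 0.0939]
292 318 [ 0.5102 -0.0617  0.0856]
283 318 [ 0.5008 -0.0653  0.0792]
303 318 [ 0.5212 -0.059   0.0909]
```

View pics/tabs.png

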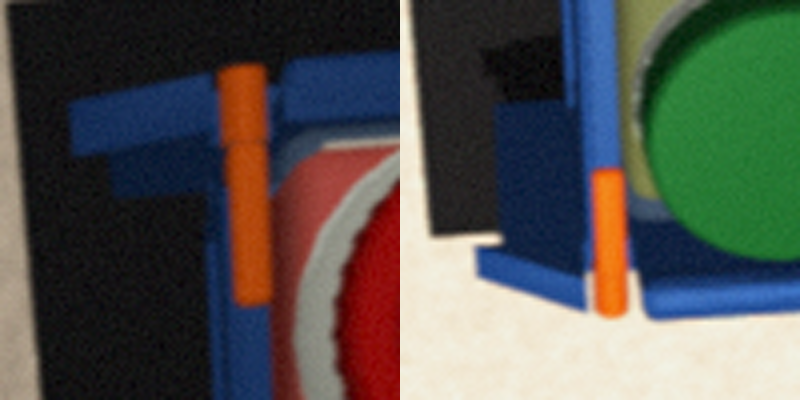

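```bash
python3 - <<'E'
from h import *
for n,sl,cs in [('w1',slice(200,250),slice(325,350)),('w1',slice(80,155),slice(325,350)),('w1',slice(0,20),slice(325,350)),('w2',slice(60,260),slice(250,320))]:
    f=dict(np.load(n+'.npz'));P=cloud(f,f['T']@f['tool_from_camera']);b=f['pixels'].astype(int)
    o=(b[...,0]>130)&(b[...,1]>50)&(b[...,1]<140)&(b[...,2]<60);m=np.zeros_like(o);m[sl,cs]=o[sl,cs];q=P[m];q=q[(q[:,2]>.04)&(q[:,2]<.13)]
    print(n,len(q),np.percentile(q,[5,50,95],axis=0).round(4).tolist())
f=dict(np.load('w3.npz'));P=np.load('P3.npy')
for v in [130,160,215,240,270]: print(v,[P[v,u].round(4).tolist() for u in range(292,316,4)])
g=cv2.imread('pics/s3.png');cv2.imwrite('pics/s3c.png',cv2.resize(g[200:310,205:345],None,fx=5,fy=5,interpolation=cv2.INTER_CUBIC))
E
```

```text
w1 351 [[0.4734, -0.0645, 0.0697], [0.4781, -0.0434, 0.0733], [0.4839, -0.0275, 0.0758]]
w1 164 [[0.4804, 0.038, 0.0696], [0.4834, 0.0503, 0.0722], [0.4862, 0.0904, 0.0745]]Traceback (most recent call last):
  File "<stdin>", line 5, in <module>
    return _quantile_unchecked(
        a, q, axis, out, overwrite_input, method, keepdims, weights)
    return _ureduce(a,
                    func=_quantile_ureduce_func,
    ...<5 lines>...
                    overwrite_input=overwrite_input,
                    method=method)
    r = func(a, **kwargs)
    result = _quantile(arr,
                       quantiles=q,
    ...<2 lines>...
                       out=out,
                       weights=wgt)
    slices_having_nans = np.isnan(arr[-1, ...])
                                  ~~~^^^^^^^^^
IndexError: index -1 is out of bounds for axis 0 with size 0
```

```bash
python3 - <<'E'
from h import *
P=np.load('P3.npy')
for v in [160,215,240]: print(v,[P[v,u].round(4).tolist() for u in range(292,316,4)])
g=cv2.imread('pics/s3.png');cv2.imwrite('pics/s3c.png',cv2.resize(g[200:310,205:345],None,fx=5,fy=5,interpolation=cv2.INTER_CUBIC))
E
```

```text
160 [[0.5263, 0.0855, 0.0022], [0.5292, 0.0903, 0.0358], [0.5297, 0.0993, 0.095], [0.533, 0.0992, 0.096], [0.5363, 0.0989, 0.096], [0.5415, 0.0955, 0.0776]]
215 [[0.521, 0.0203, 0.0011], [0.5257, 0.0201, 0.002], [0.5289, 0.0305, 0.0347], [0.5295, 0.0506, 0.0963], [0.533, 0.0504, 0.0965], [0.5365, 0.0501, 0.0967]]
240 [[0.5184, -0.0107, 0.0031], [0.5232, -0.0113, 0.0027], [0.5267, 0.0017, 0.0351], [0.5279, 0.0266, 0.0957], [0.5315, 0.0262, 0.0956], [0.535, 0.0263, 0.0967]]
```

View pics/s3c.png

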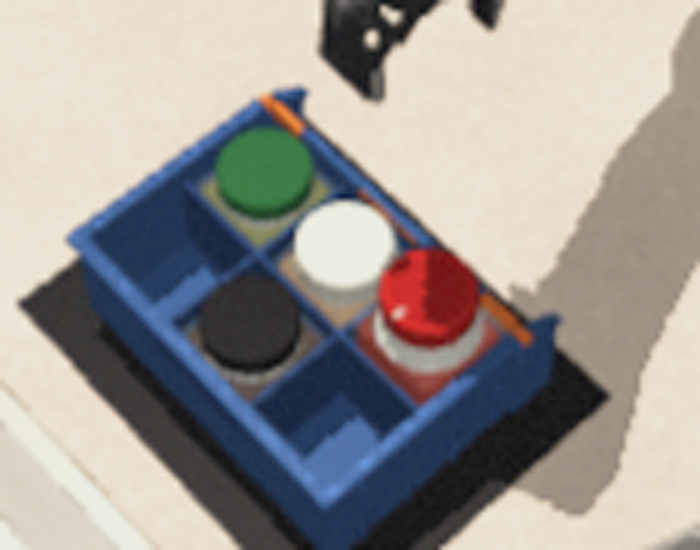

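Tabs sit level at the flap's top, behind the ramp lips at both ends (crop (282,112) and (508,318)), and the flap is upright. Moving over the cap and down.

```bash
python3 -m pendant '[0,0,0,28,22,0,1, 0,0,0,56,43,0,1, 0,0,0,84,65,0,1, 0,0,0,84,65,10,1,0,0,0,84,65,10,1]'; python3 - <<'E'
from h import *
s=manip.read_state()
f=viewer.grab_frame('wrist');save(f,'w4.png')
P=cloud(f,toolT(s)@f['tool_from_camera']);b=f['pixels'].astype(int);red=(b[...,0]>2*b[...,1])&(b[...,0]>2*b[...,2])&(b[...,0]>70)
q=P[red&(P[...,2]>.142)&(P[...,2]<.155)];print(len(q))
if len(q)>50:print('cap',cv2.minEnclosingCircle(q[:,:2].astype(np.float32)),np.median(q,0))
x=toolT(s)[:3,0]; print(s['tcp_pos'],np.degrees(np.arctan2(x[1],x[0])))
yaw=np.radians(84.5);x=np.array([np.cos(yaw),np.sin(yaw),0]);z=np.array([0,0,-1.]);Rg=np.stack([x,np.cross(z,x),z],1)
print(rel([.579,.1455,.111],Rg))
E
```

```text
clock: 6.95
tcp_pos: [0.5759, 0.1449, 0.2207]
orientation: [-2.323, -2.111, 0.004]
ft_force: [-1.0, -1.3, -0.5]
grip_width: 0.0854
6036
cap ((0.5788649916648865, 0.14591124653816223), 0.03213696554303169) [0.5788521  0.1482764  0.14596559]
[0.57592321 0.14494174 0.2206941 ] 84.5108687518677
(array([-0.2 ,  0.07, -0.06]), array([  2.3,   3.7, 110.4]))
```

View pics/w4.png

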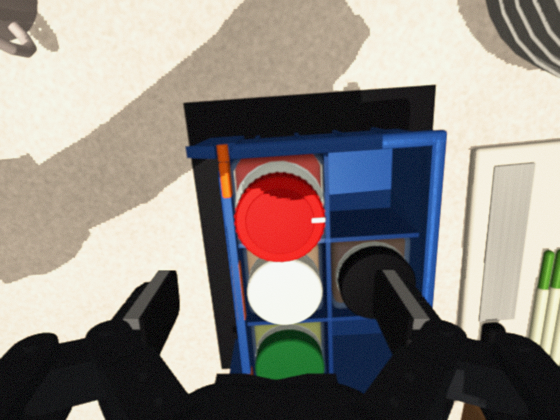

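The cap (280,217) lies midway between the fingers, and the measured centre agrees at (0.579, 0.146). Descend and grip.

```bash
python3 -m pendant '[0,0,0,2,3,35,1, 0,0,0,2,3,70,1, 0,0,0,2,3,95,1, 0,0,0,2,3,110,1,0,0,0,2,3,110,1]'; python3 -m pendant '[0,0,0,0,0,0,-1,0,0,0,0,0,0,-1,0,0,0,0,0,0,-1,0,0,0,0,0,0,-1,0,0,0,0,0,0,-1]'; python3 - <<'E'
from h import *
s=manip.read_state();print(s['tcp_pos'],s['wrist_torque'],s['ft_force'],s['grip_width'])
E
```

```text
clock: 7.42
tcp_pos: [0.5772, 0.1429, 0.11]
orientation: [-2.327, -2.107, 0.01]
ft_force: [-1.6, -0.3, -1.1]
grip_width: 0.0854
clock: 7.83
tcp_pos: [0.58, 0.1455, 0.1153]
orientation: [2.327, 2.109, 0.001]
ft_force: [-4.7, -2.2, 7.1]
grip_width: 0.0617
[0.5800411  0.14548801 0.11530577] [-0.41360195  0.89191173  0.00474295] [-4.73686298 -2.18318553  7.0796199 ] 0.06172650966610308
```

```bash
python3 -m pendant '[0,0,-5,0,0,0,-1,0,0,-10,0,0,0,-1,0,0,-15,0,0,-0.5,-1,0,0,-20,0,0,-1,-1,0,0,-25,0,0,-1,-1]'; python3 - <<'E'
from h import *
s=manip.read_state();x=toolT(s)[:3,0];print(s['tcp_pos'],np.degrees(np.arctan2(x[1],x[0])),s['wrist_torque'],s['ft_force'],s['grip_width'],s['q'].round(2))
f=viewer.grab_frame('wrist');save(f,'w5.png')
E
```

```text
clock: 8.25
tcp_pos: [0.5797, 0.1454, 0.116]
orientation: [1.811, 2.566, -0.001]
ft_force: [-6.9, -2.6, 8.2]
grip_width: 0.0618
[0.57965274 0.145397   0.1160121 ] 109.5679317497834 [-0.3299214   1.11097512 -0.38847442] [-6.87545706 -2.60420817  8.22529789] 0.06182052408922326 [ 0.2   0.6  -0.75  1.75  0.48  0.99 -0.39]
```

View pics/w5.png

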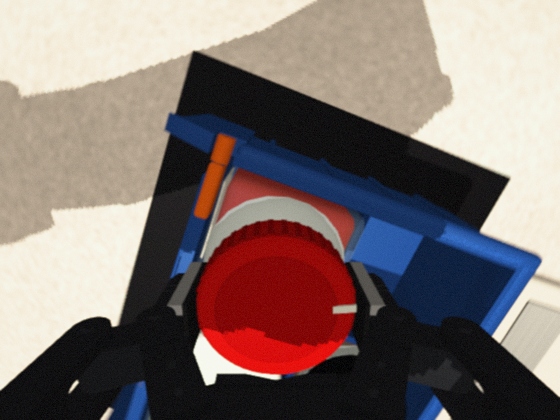

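The cap's tick (343,309) still points between the fingers while the crate looks turned about 25°, so the cap turned with the gripper. Continue to about 68°.

```bash
python3 -m pendant '[0,0,-6,0,0,-0.5,-1,0,0,-12,0,0,-0.5,-1,0,0,-18,0,0,-1,-1,0,0,-24,0,0,-1,-1,0,0,-30,0,0,-1,-1]'; python3 -m pendant '[0,0,-5,0,0,0,-1,0,0,-10,0,0,0,-1,0,0,-14,0,0,0,-1,0,0,-14,0,0,0,-1]';  python3 - <<'E'
from h import *
s=manip.read_state();x=toolT(s)[:3,0];print(s['tcp_pos'],np.degrees(np.arctan2(x[1],x[0])),s['wrist_torque'],s['ft_force'],s['grip_width'],s['q'].round(2))
f=viewer.grab_frame('wrist');save(f,'w6.png');T=toolT(s)@f['tool_from_camera'];P=cloud(f,T);b=f['pixels'].astype(int)
red=(b[...,0]>2*b[...,1])&(b[...,0]>2*b[...,2])&(b[...,0]>70)&(P[...,2]>.142)&(P[...,2]<.16)
hull=np.zeros(red.shape,np.uint8);cv2.fillConvexPoly(hull,cv2.convexHull(np.argwhere(red)[:,::-1].astype(np.int32)),1)
q=P[red];c,r=cv2.minEnclosingCircle(q[:,:2].astype(np.float32));print(c,r,np.median(q[:,2]))
w=(b.min(2)>90)&(abs(P[...,2]-np.median(q[:,2]))<.006)&(np.hypot(P[...,0]-c[0],P[...,1]-c[1])<.031)
t=P[w];print(len(t));d=np.median(t,0)[:2]-c;print(d,np.degrees(np.arctan2(d[1],d[0])),np.argwhere(w).mean(0))
E
```

```text
clock: 8.72
tcp_pos: [0.58, 0.1455, 0.1176]
orientation: [1.083, 2.947, -0.001]
ft_force: [-5.7, -2.8, 10.0]
grip_width: 0.0616
clock: 9.05
tcp_pos: [0.5802, 0.1455, 0.1176]
orientation: [0.717, 3.057, -0.001]
ft_force: [-4.8, -3.0, 11.0]
grip_width: 0.0618
[0.58015381 0.14550345 0.1175991 ] 153.60266587722916 [-0.36365271  0.96931731  0.10928451] [-4.76861208 -2.97665857 10.99568311] 0.06180701229545379 [ 0.31  0.67 -0.92  1.74  0.61  1.05  0.28]
(0.5812032222747803, 0.1460612267255783) 0.03260212019085884 0.1485054475915284
179
[0.00979456 0.02470828] 68.37622634585183 [308.73743017 343.72067039]
```

View pics/w6.png

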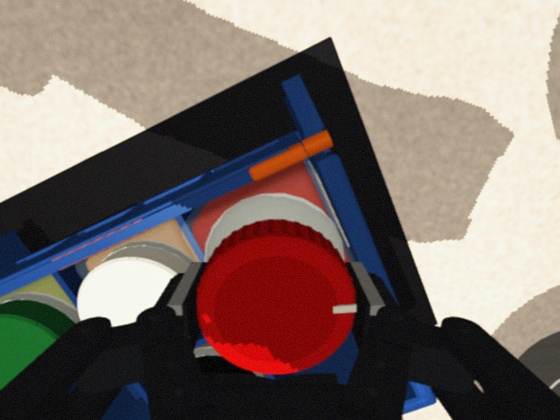

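The tick now points to 68° in the world, the cap rose 2.5 mm and the torque fell to about 0, so the thread has let go. Lift straight up 33 mm.

```bash
python3 -m pendant '[0,0,0,0,0,-2,-1,0,0,0,0,0,-4,-1,0,0,0,0,0,-6,-1,0,0,0,0,0,-8,-1,0,0,0,0,0,-10,-1]'; python3 -m pendant '[0,0,0,0,0,-5,-1,0,0,0,0,0,-10,-1,0,0,0,0,0,-15,-1,0,0,0,0,0,-20,-1,0,0,0,0,0,-23,-1]';python3 -m pendant '[0,0,0,0,0,0,-1,0,0,0,0,0,0,-1,0,0,0,0,0,0,-1]';  python3 - <<'E'
from h import *
s=manip.read_state();print(s['tcp_pos'],s['wrist_torque'],s['ft_force'],s['grip_width'])
f=viewer.grab_frame('wrist');g=viewer.grab_frame('scene');save(f,'w7.png');T=toolT(s)@f['tool_from_camera'];P=cloud(f,T);b=f['pixels'].astype(int)
red=(b[...,0]>2*b[...,1])&(b[...,0]>2*b[...,2])&(b[...,0]>70)
q=P[red&(P[...,2]>.165)&(P[...,2]<.2)];q=q[q[:,2]>np.percentile(q[:,2],50)-.004];n=np.linalg.svd(q-q.mean(0),full_matrices=False)[2][2]
print(cv2.minEnclosingCircle(q[:,:2].astype(np.float32)),np.median(q[:,2]),'tilt deg',np.degrees(np.arccos(abs(n[2]))))
jr=P[red&(P[...,2]>.09)&(P[...,2]<.11)];print('shoulder z',len(jr),np.median(jr,0) if len(jr) else 0)
cv2.imwrite('pics/c7.png',np.hstack([cv2.resize(f['pixels'],(400,300)),cv2.resize(g['pixels'][190:310,200:360],(400,300))])[:,:,::-1])
E
```

```text
clock: 9.52
tcp_pos: [0.5798, 0.1458, 0.1256]
orientation: [0.723, 3.057, 0.0]
ft_force: [-1.2, -0.5, -1.5]
grip_width: 0.0617
clock: 9.93
tcp_pos: [0.5803, 0.1461, 0.1493]
orientation: [0.723, 3.056, 0.001]
ft_force: [0.1, 1.2, -0.8]
grip_width: 0.0618
clock: 10.18
tcp_pos: [0.5797, 0.1457, 0.1481]
orientation: [-0.723, -3.057, 0.0]
ft_force: [0.8, -0.7, -1.1]
grip_width: 0.0618
[0.5797199  0.14568153 0.14812267] [ 0.00539787 -0.03767337  0.06036086] [ 0.80617752 -0.72857787 -1.08498918] 0.06179258054127979
((0.5803917050361633, 0.14620962738990784), 0.032320257276296616) 0.17896475953888968 tilt deg 0.9403911925483665
shoulder z 2940 [0.54200608 0.16827235 0.10080152]
```

View pics/c7.png

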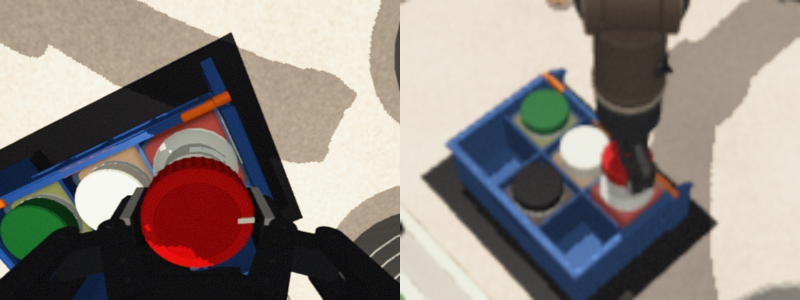

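The cap is level in the fingers at (195,210), the neck is visible below it, the flap is shut and the jar is standing. Handing in.

```bash
python3 -c "
from rig import manip
print(manip.close_job())"
```

```text
the job is handed in; nothing more can be done
None
```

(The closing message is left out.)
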